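Put the drip tray back in the contact grill and clip the lid shut

ROBOT

A 7-joint arm with a two-finger parallel gripper is mounted at the origin on the work surface. World frame = base frame: x ahead of the robot, y to its left, z up, the work surface at z = 0. Lengths are in m, angles in rad, forces in N, time in s.
With the tool pointing down it reaches from about 0.425 to 0.975 m from the base axis. Payload 16.7 kg.
Tool frame: the origin (TCP) lies midway between the tips of the shut fingers; the grasp point (between the pads) lies 19 mm behind it; z points along the fingers, y is the line along which they close (so a half turn about z gives the same grasp; the last joint's range is limited). The gripper opens to 85 mm and grips with 20 to 120 N. Pads are 22 mm wide; open, the fingers measure 114 mm over their backs; the gripper's body (76 mm by 85 mm) begins 54 mm behind the grasp point. The pads swing forward as they close: fully open they stand 13 mm farther back than shut.
Start: joints at [1.153, 0.426, 0.074, 1.606, -0.034, 1.111, -0.067], TCP at [0.179, -0.651, 0.231] pointing down, gripper open.
Joint ranges: [-2.85, 2.85], [-0.5, 2.14], [-1.23, 1.37], [0.21, 2.46], [-1.02, 4.16], [0.16, 2.05], [-2.73, 2.73]. Speed limits (rad/s): [1.89, 1.89, 2.39, 2.39, 3.01, 3.01, 3.01].

INTERFACE

Orientations are given as a unit quaternion [x, y, z, w].
In Python, from workcell import robot gives the robot as it stands.
- The arm moves only by the tool send_rows, never from a script. Its argument "deltas" is text: rows parted by semicolons, each of 4 numbers parted by spaces: the shift along the tool's x, y, z in mm, then the turn about the tool's z in rad. In form: x y z spin; .... A call has 1 to 8 rows; each row shifts and turns the commanded pose from where the row before left it, along the tool's axes as they then stand; what a row does not reach is not made up. A row lasts 1/12 s, in which the tool goes at most 41.7 mm and 7.16 degrees, less where a joint would pass 70% of its speed; a pose out of reach is approached as far as the arm can. A call is refused whole if a number of a shift passes 41.7 or a number of a turn 0.125, either way. A call with a gripper value outside its range is refused whole. "claw" is the finger opening in mm, from 0 to 85.4, set as the call begins (left out, the last holds). The fingers move at their own pace and stop on an object; "squeeze" is the grip in N (left out, the last holds). Time passes only in rows, so rows that do not move let the fingers close. It gives the time, the measured TCP pose, the force, the opening and the grip force at its end, in the units of the state.
- robot.state(): the state, without advancing time (a new reading comes with each control period).
- robot.read_camera(name): name is "scene" or "top" or "wrist"; returns a dict with "img" (420x560x3 uint8, blue, green, red), "range_z" (420x560 float32, m along the optical axis (not along the pixel's ray), 0 where there is no reading), "fx", "fy", "cx", "cy" (pixels), "dist_coeffs" ([k1, k2, p1, p2, k3] as OpenCV has them; the pictures are not rectified), "R" (3x3) and "t" (3): a world point X has camera coordinates R X + t. Camera axes: x right, y down, z forward; pixel columns grow to the right and rows downward; lengths in m; the calibration is good to about 2 mm. A picture is of the moment at which its call begins.
- robot.hand_in(): hands the job in; it is judged then, once.
The state is a dict: "t": time; "joint_pos": joint angles; "joint_velocities": joint speeds; "joint_efforts": joint torques, N m; "tool_pos": TCP position; "tool_rot": TCP orientation; "ft_force": force on the tool from outside, world axes, zero at the start; "torque": the same for the moment, N m; "gripper_width": opening from 0.0 (shut) to 1.0 (fully open); "grasp_force": force on a finger pad.
Only numpy, scipy, OpenCV 4.12 (cv2) and the standard library are available. Lean on these libraries where they do the work, as an engineer would, in place of code of your own. Each camera call takes 0.05 s, during which the arm holds its last target. There are 200 camera calls.

TASK

The contact grill has been washed: slide its metal drip tray all the way into the slot in the side of the grill, until the tray's upright end plate sits flush against the grill. Then swing the grill's lid down and press it until it clips shut. Leave everything else on the counter where it is.

Things in the scene. Friction and masses are not known exactly. Their poses are not given: they have to be found in the camera images.
- grill: Contact grill, fixed: red body over black sides, 220 mm (x) by 260 mm (y), body top 70 mm above the counter. Origin: middle of its underside. -x is its front, towards the robot; yaw up to 0.2 rad. The drip tray slot opens in its -y side (right side seen from the robot), whose wall above the slot is flat and upright. A red lid is hinged along its rear.
- slot (a point): Mouth of the grill's drip tray slot, at counter height, mid-width, in the plane of the side wall; 35 mm forward of the grill's origin. Axes as the grill: +y runs straight into the slot, x across, z up. The slot is a tunnel on the bare counter, 95 mm wide, 30 mm high, 160 mm deep; its side walls flare outward by 6 mm over the first 22 mm.
- tray: Loose aluminium drip tray, 0.25 to 0.45 kg, flat on the counter. Origin: middle of the underside of the pan; +y to the nose that goes in first. Pan 92 mm (x) by 150 mm (y), open on top, 22 mm high, walls and floor 4 mm. Fully home, its origin lies at x = 0, y = +75 mm from slot, axes alike. Starts 30 to 65 mm off to the slot's -x, nose 25 to 60 mm short, within 0.3 rad of straight.
- tray_grip (a point): Middle of the rear end face of the tray's black grip block, 10 mm up, 113 mm behind the tray's origin (its -y). The grip is 50 mm wide (x), 20 mm tall, 30 mm long. Between grip and pan stands the upright end plate, 92 mm wide, 8 mm thick, 45 mm tall; fully home, the plate's front face touches the grill's side wall above the slot.
- lid (a joint): Angle of the grill's lid, rad: 0 shut and clipped, growing as its front rises; starts 0.8 to 1.15. The stiff hinge (0.9 N m) keeps it where it is left. Within 0.07 rad of shut, a steel bar under the lid's front edge meets a sprung catch on the grill's front; pressing the lid's front edge down with some 8 to 15 N takes it past, and the catch then holds it shut.
- lid_front (a point): Point on the lid's outer (upper) face, mid-width, 20 mm from its front edge, 190 mm along the lid from the hinge; 102 mm above the counter when shut. Axes turn with the lid: -x to its front edge, z out of the outer face. Lid 210 by 210 mm, 22 mm thick, red with a steel panel; a black lip 100 mm wide, 14 mm thick sticks out 30 mm past the front edge, its top 4 mm below the outer face.
- lid_hinge (a point): Hinge axis of the lid, mid-width, at the rear of the grill, 72 mm above the counter; the lid turns about the grill's y axis. The lid's outer face lies 30 mm off this axis (above it when shut).
- mug: Bystander: white mug, 80 mm wide, 95 mm tall; origin at its underside, not to be disturbed.
- coffee_jar: Bystander: amber jar with red cap, 80 mm wide, 130 mm tall; origin at its underside, not to be disturbed.
- spatula: Bystander: spatula lying flat, about 240 mm long; origin at its underside, not to be disturbed.
- salt: Bystander: small white salt shaker with steel cap, 50 mm wide, 90 mm tall; origin at its underside, not to be disturbed.
- soap: Bystander: green washing-up bottle with red cap, 60 mm wide, 190 mm tall; origin at its underside, not to be disturbed.
- pepper_can: Bystander: yellow can, 66 mm wide, 110 mm tall; origin at its underside, not to be disturbed.
There are look-alikes about, which are no part of the job. Several things have the shape of the tray; the one meant has the colours described above.

How it is judged:
On the way, in this order (a step that is already met when the one before it is completed fails the run):
1. the drip tray is fully home in the slot, while the lid is still up (y of tray in the frame of slot above 0.071 m and x of tray in the frame of slot between -0.005 and 0.005 m and z of tray in the frame of slot below 0.005 m and angle between the y axis of tray and the y axis of slot, either way round below 0.04 rad and value of joint lid above 0.3 rad), for 0.2 s.
2. the lid is clipped shut (value of joint lid below 0.02 rad), for 0.2 s.
At the end, for the whole second after the job is handed in: The tray is at rest in the slot, its end plate within 4 mm of the grill's side wall, within 5 mm of the slot's centre line and 0.04 rad of straight, flat on the counter; the lid is shut past its catch (below 0.02 rad) (y of tray in the frame of slot above 0.071 m and x of tray in the frame of slot between -0.005 and 0.005 m and z of tray in the frame of slot below 0.005 m and angle between the y axis of tray and the y axis of slot, either way round below 0.04 rad and value of joint lid below 0.02 rad and linear speed of tray below 0.02 m/s); the robot touches nothing.
It fails at once if a bystander is moved by more than 30 mm (distance of any of mug, coffee_jar, spatula, salt, soap, pepper_can from where it was at the start of the episode above 0.03 m).
It also fails if it takes over 72 s, if anything falls off the work surface, if the arm or the gripper's body presses on something with over 40 N, if the wrist force passes 120 N, or if a joint passes its speed limit or range.

## Working session

There is one attempt and no reset: what is moved stays moved. The work goes in short steps, Python scripts to look and compute and a tool call to move; the robot and the scene stay as the last step left them, time stands still between calls to the robot, and variables do not carry over. Pictures are saved under pics/ and viewed, at most 10 in all, crops included, and the job is handed in when it is done.

Besides the shell and the picture viewer there is one more tool, called after "Call:" as name(argument=value, ...), one argument or row to a line, values as JSON. send_rows: Moves the arm, as the interface text tells. Its arguments: {"type":"object","properties":{"deltas":{"type":"string"},"claw":{"type":"number"},"squeeze":{"type":"number"}},"required":["deltas"]}

```bash
mkdir -p pics; cat > h.py <<'E'
from workcell import robot
import numpy as np, cv2
def world(c,u,v,z=None):
    """pixel -> world, by depth (z None) or on plane z"""
    K=np.array([[c["fx"],0,c["cx"]],[0,c["fy"],c["cy"]],[0,0,1.]])
    p=cv2.undistortPoints(np.array([[[u,v]]],float),K,np.array(c["dist_coeffs"],float))[0,0]
    d=np.array([p[0],p[1],1.]);R=np.array(c["R"]);t=np.array(c["t"])
    if z is None: return R.T@(d*np.median(c["range_z"][int(v)-1:int(v)+2,int(u)-1:int(u)+2])-t)
    o=-R.T@t;w=R.T@d
    return o+w*(z-o[2])/w[2]
E
python3 - <<'E'
from h import *
import pickle
for n in("scene","top"):
    c=robot.read_camera(n);cv2.imwrite(f"pics/{n}0.png",cv2.resize(c["img"],(800,600)));pickle.dump(c,open(n+".pkl","wb"))
print(robot.state())
E
```

```text
{'t': 0.1, 'joint_pos': array([ 1.15347181,  0.42666188,  0.07384718,  1.60655174, -0.03412136,
        1.11079431, -0.06712667]), 'joint_velocities': array([ 0.00027691, -0.0012658 , -0.00031357, -0.00150784,  0.00136801,
        0.00060335,  0.00019946]), 'joint_efforts': array([ 8.34723789e-03, -9.51549053e+01,  3.77120420e+00, -4.64412689e+01,
        1.96831691e-02,  6.37078774e-03,  1.03273833e-04]), 'tool_pos': array([ 0.17851385, -0.65058097,  0.23068164]), 'tool_rot': array([ 9.91051169e-01,  1.33481261e-01, -1.06447561e-04, -5.68304730e-04]), 'ft_force': array([ 0.01987223, -0.132879  , -0.09734488]), 'torque': array([-0.04968846, -0.01463244, -0.00204523]), 'grasp_force': 0.0, 'gripper_width': 0.999522628057697}
```

View pics/scene0.png

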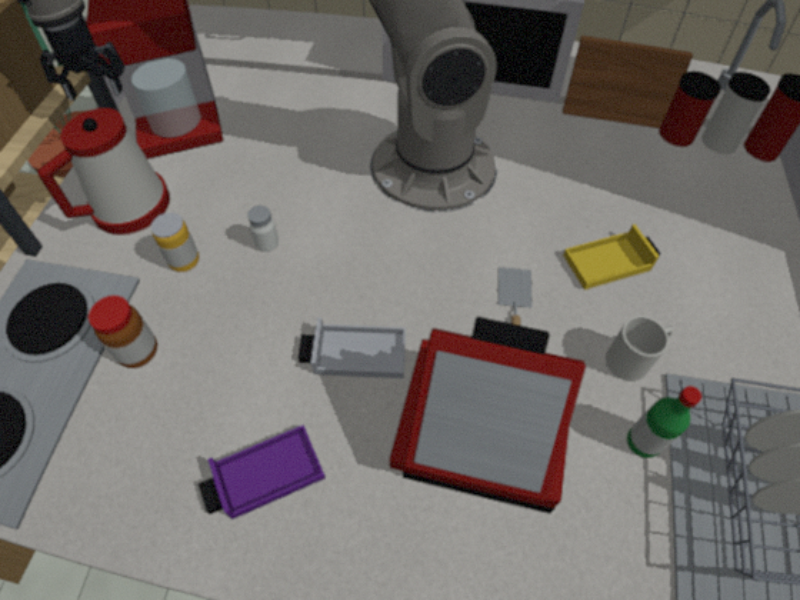

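View pics/top0.png

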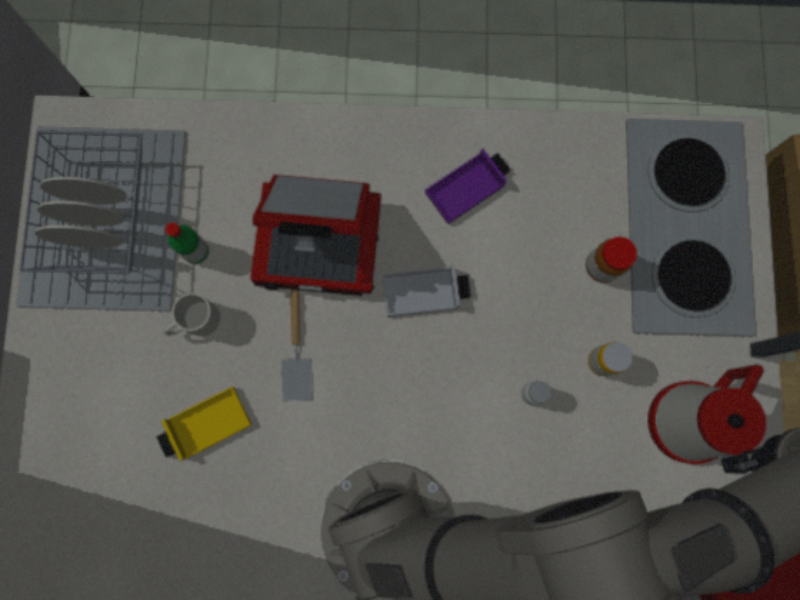

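Candidates for the tray (top view): purple (468,187), yellow (207,425), aluminium with black grip (425,292). By the description it is the aluminium one. I'll check it in a close crop.

```bash
python3 - <<'E'
from h import *
import pickle
c=pickle.load(open("top.pkl","rb"))
# crop native cols 170-340, rows 115-235, x4.7
a=c["img"][115:235,170:340];cv2.imwrite("pics/crop1.png",cv2.resize(a,None,fx=4.7,fy=4.7,interpolation=cv2.INTER_CUBIC))
# point cloud masks
vv,uu=np.mgrid[115:235,170:340]
K=np.array([[c["fx"],0,c["cx"]],[0,c["fy"],c["cy"]],[0,0,1.]])
p=cv2.undistortPoints(np.stack([uu.ravel(),vv.ravel()],1).astype(float)[:,None],K,np.array(c["dist_coeffs"],float))[:,0]
d=c["range_z"][115:235,170:340].ravel()
P=(np.c_[p,np.ones(len(p))]*d[:,None]-np.array(c["t"]))@np.array(c["R"])
np.save("P.npy",P);I=P.reshape(120,170,3)
print("cam",-np.array(c["R"]).T@c["t"],c["fx"])
print("counter z",np.median(P[(abs(P[:,2])<.02),2]),np.std(P[(abs(P[:,2])<.01),2]))
for r in range(75,110,4): print(r+115,(I[r,90:170:3,2]*1000).round().astype(int))
for r in range(5,90,8): print(r+115,(I[r,0:105:4,2]*1000).round().astype(int))
E
```

```text
cam [0.20512629 0.00922086 1.60926544] 517.530903238151
counter z 0.001461262801963177 0.0037909798767788478
190 [67  4  9  2 -5  0  3 -1 23 22 22 27 14 20 14  7 -1  4  3 49  1  0  3 -1
  3 -4  3]
194 [69 -3 -1  1  3 11  2  8  9  4  1  7  4  3  3  2  6  9  3 43 16 18 22 -3
 -5 -1  1]
198 [45  0 -5  3  3 11 -3 -1 -1  3  8  5  9  2  0  5  5  2 -1 48 23 18 19  9
  5  4  1]
202 [15 -2  1 19  5 -1  0  1 -5  2  4  0  3  4  3  9  1  7  4 48 24 29 23  3
 -2 -1  3]
206 [ 1  6  3 22  9  3 -2  0  2  7  6  5  6  4  6  3 12  8  9 30 50 12 25 -3
  2 -2  7]
210 [-4  2  3 25  6  8  7  5  7  7  7  0 10  3  6  8  5  9  7 18 50  1  0 -1
  4  0  1]
214 [ 3 -1 -2 -4  9  4  3 14  5  8  0  5  3 -1  7  5  4  3  3  7 46 -1 -6  3
 -1  3  3]
218 [ 6 -1  2  2  6  5  2  5 25 19 23 17 20 21  2  0 -1  2 -4 -1  5  0  1 -2
  6 -2  8]
222 [-2 -1  4 -2  6  4 -1 -3  5 -5  2  8  2  4 -1  1  3  2  7 -2 -6  2 -1  4
  1 -2  0]
120 [  0   1   5  -4   0   4  -1   4   2 -10  -5   3  -5  -1   5   0  -1   6
   3  -2   5   6   1   1  -1   4   2]
128 [  2   7   2   7  67 135 136 132 133 129 126 126 115 116 118 118 114 118
 118 10
[... 311 characters left out ...]
36 231 233 233 229 226 231
 228 228 220 178  68  67   1  -3   2]
160 [  5   1   0  74  73  71 270 262 264 259 263 257 259 262 255 252 238 242
 244 245 248  75  65  71  -1   7   2]
168 [  7   5   3  76  68  73  69  74  69  74 233 231 235  71  79  66  74  72
  77  78  72  73  76  71  -1   7  -2]
176 [  -2   -3   65   66   74   71   68   72   77   71   70   75  217   67
   76   72   79   73   70   69   72 1609   73   68   -4    4    5]
184 [ 2  5 71 72 68 75 78 79 71 74 72 64 68 80 69 74 74 74 73 76 68 69 73 -4
 -3 -4 -7]
192 [ 4 -3 72 61 68 72 69 73 74 70 79 69 78 69 75 71 69 80 77 70 75 73 69  5
  1 20 24]
200 [ 1 -2  6 18 58 58 49 39 43 56 58 64 70 69 67 73 72 73 69 72 68 71 75  1
  1  2  4]
```

View pics/crop1.png

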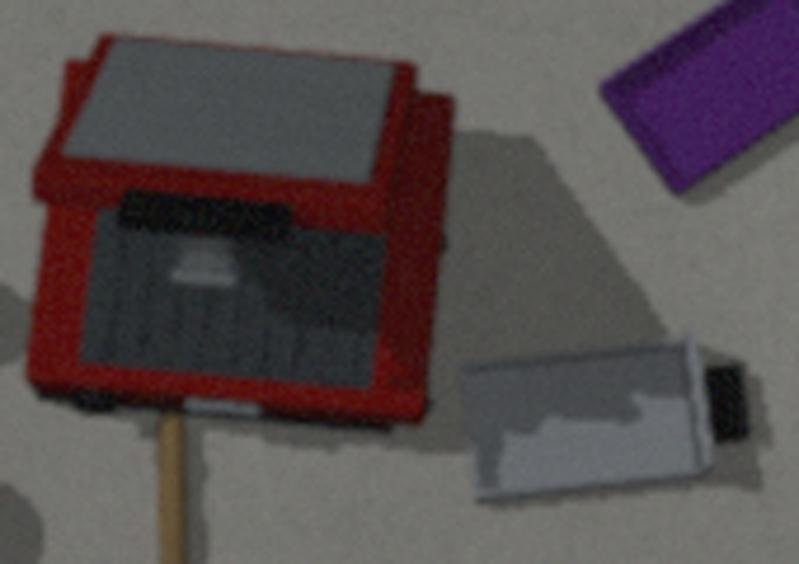

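The crop confirms the aluminium pan, with nose corners at (463,368) and (477,500), plate top from (693,335) to (712,470) and the black grip at (728,403). The grill's slot-side top edge runs from (453,95) to (427,418), and its front edge from (28,388) to (427,420).

```bash
python3 - <<'E'
from h import *
import pickle
from scipy.optimize import least_squares as LS
c=pickle.load(open("top.pkl","rb"))
n=lambda x,y:((x+.5)/4.7-.5+170,(y+.5)/4.7-.5+115)
W=lambda x,y,z:world(c,*n(x,y),z)
def show(k,a,z): print(k,[W(*q,z)[:2].round(4).tolist() for q in a])
show("grill top",[(453,95),(427,418),(28,388)],.07)
show("pan rim nose",[(463,368),(477,500)],.022)
show("plate top rear",[(696,335),(714,468)],.045)
show("grip rear",[(744,367),(748,440)],.02)
# depth cloud: grill body top rectangle -y/front edges
P=np.load("P.npy").reshape(120,170,3);Z=P[...,2]
m=((Z>.055)&(Z<.09)).astype(np.uint8)
E=[];F=[]
for r in range(24,84):
    k=np.flatnonzero(m[r]); 
    if len(k)>20: E.append(world(c,170+k[-1]+.5,115+r,.07)[:2])
for q in range(14,88):
    k=np.flatnonzero(m[:,q])
    if len(k)>5: F.append(world(c,170+q,115+k[-1]+.5,.07)[:2])
for nm,A in(("side",E),("front",F)):
    A=np.array(A);vx,vy,x0,y0=cv2.fitLine(A.astype(np.float32),cv2.DIST_HUBER,0,.01,.01)[:,0]
    print(nm,"dir ang",np.arctan2(vy,vx),"pt",x0,y0)
m=(Z>.034)&(Z<.06);m[:,:125]=0;m[:70]=0
A=P[m][:,:2].astype(np.float32);print("plate",len(A),cv2.fitLine(A,cv2.DIST_HUBER,0,.01,.01)[:,0],A.min(0),A.max(0),np.median(A,0))
E
```

```text
grill top [[0.7119, 0.036], [0.4946, 0.0464], [0.5071, 0.3039]]
pan rim nose [[0.5382, 0.0246], [0.4495, 0.0128]]
plate top rear [[0.5599, -0.1285], [0.4713, -0.1413]]
grip rear [[0.5446, -0.1631], [0.4951, -0.1661]]
side dir ang -0.066141926 pt 0.5710743 0.04461393
front dir ang 1.5418686 pt 0.49688596 0.1909668
plate 86 [ 0.99161035  0.12926288  0.52560323 -0.12790535] [ 0.4716497  -0.13974227] [ 0.56154305 -0.11956856] [ 0.5154227  -0.12978552]
```

Call:
send_rows(
  deltas="28.6 -24.1 0 0;28.6 -24.1 0 0;28.6 -24.1 0 0;28.6 -24.1 0 0;28.6 -24.1 0 0;28.6 -24.1 0 0;28.6 -24.1 0 0;28.6 -24.1 0 0",
  claw=75,
)

```text
t: 0.77
tool_pos: [0.3488, -0.4027, 0.2312]
tool_rot: [0.991, 0.133, -0.0, -0.0]
ft_force: [1.1, -0.2, -0.0]
gripper_width: 0.881
grasp_force: 0.0
```

Call:
send_rows(
  deltas="28.6 -24.1 0 0;28.6 -24.1 0 0;28.6 -24.1 0 0;28.6 -24.1 0 0;28.6 -24.1 0 0;28.6 -24.1 0 0;28.6 -24.1 0 0;28.6 -24.1 0 0",
)

```text
t: 1.43
tool_pos: [0.5184, -0.1563, 0.2312]
tool_rot: [0.991, 0.133, -0.0, -0.0]
ft_force: [0.7, -0.8, 0.4]
gripper_width: 0.88
grasp_force: 0.0
```

Call:
send_rows(
  deltas="0 0 0 -0.12;0 0 0 -0.12;0 0 0 -0.12;0 0 0 -0.12;0 0 0 -0.12;0 0 0 -0.12",
)

```text
t: 1.93
tool_pos: [0.5177, -0.1579, 0.2311]
tool_rot: [0.879, 0.477, -0.0, -0.0]
ft_force: [-0.8, 0.2, 0.4]
gripper_width: 0.88
grasp_force: 0.0
```

Call:
send_rows(
  deltas="0 0 0 -0.12;0 0 0 -0.12;0 0 0 -0.12;0 0 0 -0.12;0 0 0 -0.12;0 0 0 -0.12;0 0 0 0;0 0 0 0",
)

```text
t: 2.6
tool_pos: [0.5177, -0.1581, 0.2311]
tool_rot: [0.659, 0.752, -0.0, -0.0]
ft_force: [-0.4, 0.3, -0.0]
gripper_width: 0.878
grasp_force: 0.0
```

```bash
cat >> h.py <<'E'
def pose():
    from scipy.spatial.transform import Rotation as Ro
    s=robot.state();return s["t"],np.array(s["tool_pos"]),Ro.from_quat(s["tool_rot"]).as_matrix(),s
def go(x,y,yaw):
    """shift (mm, tool axes) to world x,y and spin to tool-x heading yaw"""
    t,p,R,s=pose();d=R.T@(np.array([x,y,p[2]])-p)*1000
    return d.round(1),"spin",round(-(yaw-np.arctan2(R[1,0],R[0,0])),4)
E
python3 - <<'E'
from h import *
import pickle
c=robot.read_camera("wrist");cv2.imwrite("pics/w1.png",cv2.resize(c["img"],(800,600)));pickle.dump(c,open("w1.pkl","wb"))
t,p,R,s=pose();print(t,p,R.round(3),s["ft_force"],s["joint_pos"],go(.5188,-.158,1.71))
E
```

```text
2.65 [ 0.51770303 -0.15809615  0.23116537] [[-0.132  0.991 -0.   ]
 [ 0.991  0.132  0.   ]
 [ 0.    -0.    -1.   ]] [ 0.41348279  0.44469658 -0.05659642] [ 0.57103346  0.24157516 -0.45723384  1.88268049  0.12224654  1.04494178
  0.19592069] (array([-0. ,  1.1, -0. ]), 'spin', np.float64(-0.007))
```

View pics/w1.png

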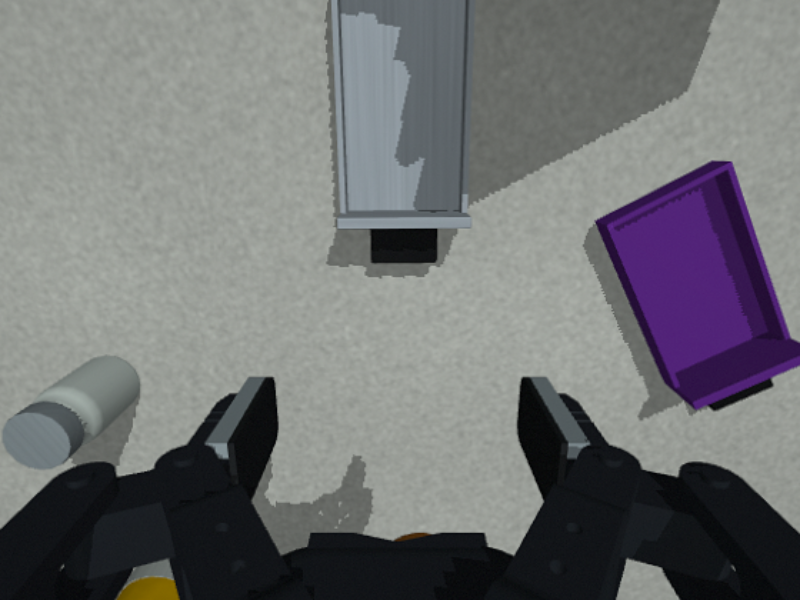

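The wrist view shows the silver tray almost aligned with the tool. Its plate top runs from (337,216) to (471,216), the rear edge is at v=227, and the grip's rear edge runs from (372,262) to (437,262).

```bash
python3 - <<'E'
from h import *
import pickle
c=pickle.load(open("w1.pkl","rb"))
W=lambda x,y,z:world(c,(x+.5)*.7-.5,(y+.5)*.7-.5,z)[:2].round(4)
print("plate",W(337,228,.045),W(471,226,.045),"grip",W(372,262,.02),W(437,262,.02))
print("pan rim edges L",W(331,2,.022),W(336,200,.022),"R",W(472,2,.022),W(469,200,.022))
E
```

```text
plate [ 0.4728 -0.14  ] [ 0.5636 -0.1266] grip [ 0.4988 -0.1663] [ 0.5474 -0.1599]
pan rim edges L [ 4.53e-01 -2.00e-04] [ 0.4678 -0.1239] R [0.5426 0.0117] [ 0.5629 -0.1112]
```

Call:
send_rows(
  deltas="1 3.5 30 0;0 0 40 0;0 0 40 0;0 0 40 0;0 0 30 0;0 0 24 0;0 0 16 0;0 0 8 0",
)

```text
t: 3.32
tool_pos: [0.52, -0.1561, 0.001]
tool_rot: [0.658, 0.753, -0.001, -0.001]
ft_force: [0.2, -0.2, -0.5]
gripper_width: 0.882
grasp_force: 0.0
```

Call:
send_rows(
  deltas="0 0 0 0;0 0 0 0;0 0 0 0;0 0 0 0;0 0 0 0;0 0 0 0;0 0 0 0;0 0 0 0",
  claw=30,
  squeeze=30,
)

```text
t: 3.98
tool_pos: [0.5217, -0.1567, 0.0042]
tool_rot: [0.657, 0.754, 0.0, 0.001]
ft_force: [-1.7, 1.8, 8.4]
gripper_width: 0.575
grasp_force: 33.2
```

Call:
send_rows(
  deltas="-5 0 -1 0;-5 0 0 0;-5 0 0 0;0 0 0 0.047;0 0 0 0.046;0 0 0 0.046;0 0 0 0.046;0 0 0 0",
)

```text
t: 4.65
tool_pos: [0.5232, -0.172, 0.0043]
tool_rot: [0.725, 0.689, -0.0, 0.0]
ft_force: [1.5, -1.3, -2.3]
gripper_width: 0.576
grasp_force: 32.0
```

Call:
send_rows(
  deltas="0 6 0 0;0 6 0 0;0 6 0 0;0 6 0 0;1 6 0 0;1 6 0 0;0 0 0 0;0 0 0 0",
)

```text
t: 5.32
tool_pos: [0.56, -0.1709, 0.0043]
tool_rot: [0.724, 0.69, 0.0, 0.0]
ft_force: [2.0, -0.6, -1.9]
gripper_width: 0.57
grasp_force: 32.0
```

```bash
python3 - <<'E'
from h import *
import pickle
a=robot.read_camera("wrist");b=robot.read_camera("scene");pickle.dump((a,b),open("w2.pkl","wb"))
B=b["img"][195:405,180:460]
cv2.imwrite("pics/w2.png",cv2.resize(a["img"],(800,600)));cv2.imwrite("pics/s2.png",cv2.resize(B,(800,600),interpolation=cv2.INTER_CUBIC))
t,p,R,s=pose();print(t,p,np.arctan2(R[1,0],R[0,0]),s["ft_force"],s["grasp_force"],go(.5606,-.171,1.523))
E
```

```text
5.4167 [ 0.55940322 -0.17097093  0.00432765] 1.5227031293270923 [ 1.43324403 -0.32452242 -2.86367775] 31.960288882255554 (array([0. , 1.2, 0. ]), 'spin', np.float64(-0.0003))
```

View pics/w2.png

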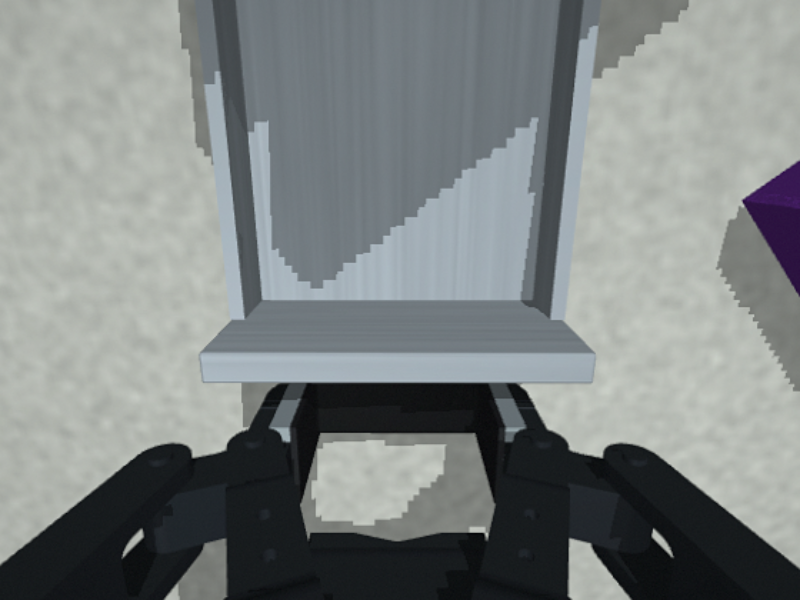

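View pics/s2.png

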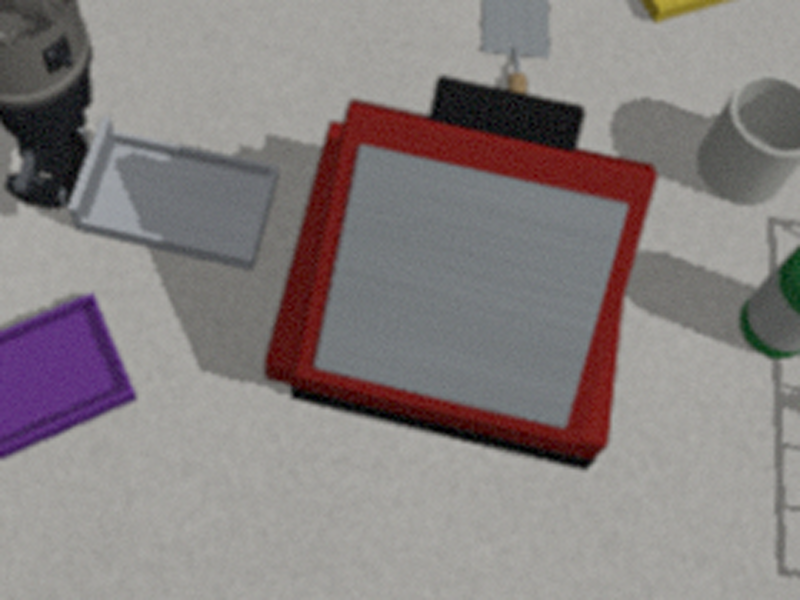

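The wrist view shows the tray square in the fingers, with the plate running from (200,382) to (595,382). The scene crop shows nose corners at (276,172) and (252,267), and the grill's side top edge from (333,123) to (268,378).

```bash
python3 - <<'E'
from h import *
import pickle
a,c=pickle.load(open("w2.pkl","rb"))
W=lambda x,y,z:world(c,(x+.5)*.35-.5+180,(y+.5)*.35-.5+195,z)[:2].round(4)
print("nose",W(276,172,.022),W(252,267,.022),"plate",W(105,122,.045),W(70,208,.045))
print("grill",W(333,123,.07),W(268,378,.07))
d=robot.read_camera("top");cv2.imwrite("pics/t2.png",cv2.resize(d["img"][115:235,170:340],None,fx=4.7,fy=4.7,interpolation=cv2.INTER_CUBIC));pickle.dump(d,open("t2.pkl","wb"))
E
```

```text
nose [0.5292 0.0113] [0.6197 0.0083] plate [ 0.5211 -0.1414] [ 0.6064 -0.1481]
grill [0.4994 0.0543] [0.724  0.0421]
```

View pics/t2.png

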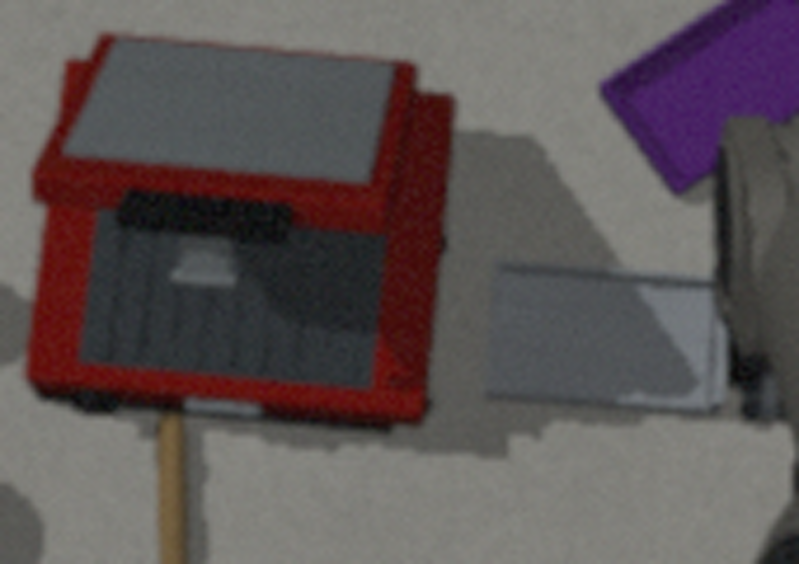

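The top crop has the nose at (497,265) and (487,397), on the slot line to within about 2 mm. That is inside the flare, so I'll insert while watching the force.

Call:
send_rows(
  deltas="5 1 0 0;5 0.5 0 0;5 0 0 0;5 0 0 0;5 0 0 0;4 0 0 0;3 0 0 0;0 0 0 0",
)

```text
t: 6.13
tool_pos: [0.5625, -0.1381, 0.0044]
tool_rot: [0.724, 0.69, 0.0, -0.0]
ft_force: [-0.3, 1.3, -3.3]
gripper_width: 0.573
grasp_force: 31.9
```

Call:
send_rows(
  deltas="3 0 0 0;3 0 0 0;3 0 0 0;3 0 0 0;0 0 0 0",
)

```text
t: 6.55
tool_pos: [0.563, -0.1264, 0.0044]
tool_rot: [0.724, 0.69, 0.0, -0.0]
ft_force: [0.1, 0.8, -2.9]
gripper_width: 0.577
grasp_force: 31.9
```

Call:
send_rows(
  deltas="2 0 0 0;2 0 0 0;2 0 0 0;2 0 0 0;0 0 0 0",
)

```text
t: 6.97
tool_pos: [0.5634, -0.1187, 0.0043]
tool_rot: [0.724, 0.69, 0.0, -0.0]
ft_force: [0.5, 1.1, -2.8]
gripper_width: 0.575
grasp_force: 31.9
```

Call:
send_rows(
  deltas="2 0 0 0;2 0 0 0;2 0 0 0;2 0 0 0;0 0 0 0",
)

```text
t: 7.38
tool_pos: [0.5638, -0.1106, 0.0044]
tool_rot: [0.724, 0.69, 0.0, -0.0]
ft_force: [0.4, 0.6, -3.5]
gripper_width: 0.574
grasp_force: 31.9
```

Call:
send_rows(
  deltas="2 0 0 0;2 0 0 0;2 0 0 0;2 0 0 0;0 0 0 0",
)

```text
t: 7.8
tool_pos: [0.5641, -0.1026, 0.0044]
tool_rot: [0.724, 0.69, 0.0, -0.0]
ft_force: [0.4, 0.6, -2.3]
gripper_width: 0.578
grasp_force: 31.9
```

Call:
send_rows(
  deltas="4 0 0 0;4 0 0 0;4 0 0 0;4 0 0 0;4 0 0 0;4 0 0 0;4 0 0 0;0 0 0 0",
)

```text
t: 8.47
tool_pos: [0.5656, -0.074, 0.0044]
tool_rot: [0.723, 0.69, 0.0, -0.0]
ft_force: [-0.1, 1.5, -2.8]
gripper_width: 0.579
grasp_force: 31.9
```

Call:
send_rows(
  deltas="4 0 0 0;4 0 0 0;4 0 0 0;4 0 0 0;4 0 0 0;4 0 0 0;4 0 0 0;0 0 0 0",
)

```text
t: 9.13
tool_pos: [0.5668, -0.046, 0.0044]
tool_rot: [0.724, 0.69, 0.0, -0.0]
ft_force: [-0.6, 1.5, -3.1]
gripper_width: 0.578
grasp_force: 31.9
```

Call:
send_rows(
  deltas="4 0 0 0;4 0 0 0;4 0 0 0;4 0 0 0;4 0 0 0;4 0 0 0;4 0 0 0;0 0 0 0",
)

```text
t: 9.8
tool_pos: [0.5682, -0.0181, 0.0044]
tool_rot: [0.723, 0.69, 0.0, -0.0]
ft_force: [0.6, 0.9, -3.4]
gripper_width: 0.574
grasp_force: 31.9
```

Call:
send_rows(
  deltas="4 0 0 0;4 0 0 0;4 0 0 0;4 0 0 0;4 0 0 0;2 0 0 0;0 0 0 0",
)

```text
t: 10.38
tool_pos: [0.5692, 0.0035, 0.0044]
tool_rot: [0.724, 0.69, 0.0, -0.0]
ft_force: [-0.2, 1.1, -3.0]
gripper_width: 0.576
grasp_force: 31.9
```

Call:
send_rows(
  deltas="1.5 0 0 0;1.5 0 0 0;1.5 0 0 0;0 0 0 0",
)

```text
t: 10.72
tool_pos: [0.5695, 0.0073, 0.0044]
tool_rot: [0.724, 0.69, 0.0, -0.0]
ft_force: [1.1, 1.7, -2.3]
gripper_width: 0.579
grasp_force: 32.0
```

Call:
send_rows(
  deltas="1 0 0 0;1 0 0 0;1 0 0 0;0 0 0 0",
)

```text
t: 11.05
tool_pos: [0.5695, 0.0103, 0.0044]
tool_rot: [0.724, 0.69, 0.0, -0.0]
ft_force: [-0.3, -0.3, -2.6]
gripper_width: 0.58
grasp_force: 32.0
```

Call:
send_rows(
  deltas="1 0 0 0;1 0 0 0;1 0 0 0;0 0 0 0",
)

```text
t: 11.38
tool_pos: [0.5697, 0.0134, 0.0044]
tool_rot: [0.724, 0.69, 0.0, -0.0]
ft_force: [0.1, 0.5, -2.9]
gripper_width: 0.579
grasp_force: 32.0
```

Call:
send_rows(
  deltas="1 0 0 0;1 0 0 0;1 0 0 0;0 0 0 0",
)

```text
t: 11.72
tool_pos: [0.5695, 0.0141, 0.0043]
tool_rot: [0.725, 0.689, -0.001, 0.0]
ft_force: [-0.7, -10.6, -1.8]
gripper_width: 0.573
grasp_force: 32.1
```

Call:
send_rows(
  deltas="1 0 0 0;1 0 0 0;0 0 0 0;0 0 0 0;0 0 0 0",
)

```text
t: 12.13
tool_pos: [0.5694, 0.0145, 0.0043]
tool_rot: [0.725, 0.689, -0.002, 0.001]
ft_force: [0.4, -17.9, -2.6]
gripper_width: 0.58
grasp_force: 32.0
```

```bash
python3 - <<'E'
from h import *
import pickle
a=robot.read_camera("wrist");b=robot.read_camera("top");pickle.dump((a,b),open("w3.pkl","wb"))
A=cv2.resize(a["img"],(400,300))
T=cv2.resize(b["img"][130:220,220:340],(400,300),interpolation=cv2.INTER_CUBIC)
cv2.imwrite("pics/w3.png",np.hstack([A,T]));t,p,R,s=pose();print(t,p,np.arctan2(R[1,0],R[0,0]),s["ft_force"])
E
```

```text
12.2333 [0.56940494 0.01442832 0.0042916 ] 1.5189378842447818 [  0.36622262 -18.56823645  -2.67630417]
```

View pics/w3.png

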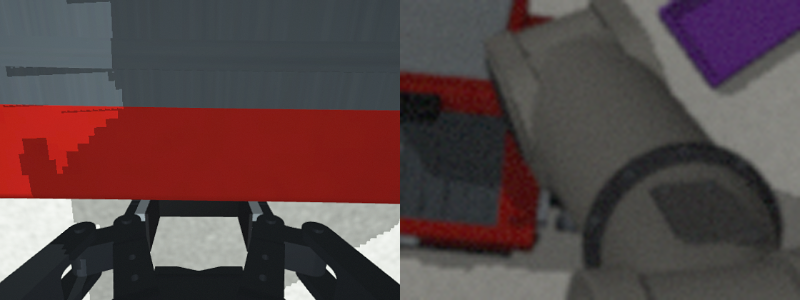

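The tray is home: the plate is out of sight against the red wall, and the push reacts with 18 N at the predicted position. I'll release, rise and fit the lid plane.

Call:
send_rows(
  deltas="0 0 0 0;0 0 0 0;0 0 0 0;0 0 0 0",
  claw=75,
)

```text
t: 12.57
tool_pos: [0.57, 0.0181, 0.0046]
tool_rot: [0.724, 0.69, 0.0, 0.0]
ft_force: [0.1, 0.5, 0.9]
gripper_width: 0.88
grasp_force: 0.0
```

Call:
send_rows(
  deltas="0 0 -5 0;0 0 -10 0;0 0 -15 0;-5 0 -25 0;-10 0 -30 0;-10 0 -30 0;-10 0 -30 0;0 0 -30 0",
)

```text
t: 13.23
tool_pos: [0.5681, -0.0182, 0.1817]
tool_rot: [0.724, 0.69, 0.0, 0.0]
ft_force: [0.2, -0.2, -0.5]
gripper_width: 0.879
grasp_force: 0.0
```

Call:
send_rows(
  deltas="0 0 -40 0;0 0 -40 0;0 0 -40 0;0 0 -40 0;0 0 -30 0;0 0 0 0;0 0 0 0",
  claw=0,
)

```text
t: 13.82
tool_pos: [0.5687, -0.0159, 0.372]
tool_rot: [0.723, 0.69, 0.002, 0.001]
ft_force: [0.0, 0.5, -0.9]
gripper_width: 0.002
grasp_force: 0.0
```

```bash
python3 - <<'E'
from h import *
import pickle
c=robot.read_camera("wrist");s_=robot.read_camera("scene");pickle.dump((c,s_),open("w4.pkl","wb"))
A=cv2.resize(c["img"],(400,300));B=cv2.resize(s_["img"][195:405,180:460],(400,300))
cv2.imwrite("pics/w4.png",np.hstack([A,B]))
P=np.load("P.npy");g=P[(P[:,2]>.11)&(P[:,2]<.30)&(P[:,0]>.55)]
# robust plane
rng=np.random.default_rng(0);best=None
for _ in range(500):
    a=g[rng.choice(len(g),3,False)];n=np.cross(a[1]-a[0],a[2]-a[0]);n/=np.linalg.norm(n)+1e-12
    k=abs((g-a[0])@n)<.006
    if best is None or k.sum()>best.sum(): best=k
q=g[best];m=q.mean(0);n=np.linalg.svd(q-m)[2][2];n*=np.sign(n[2])
print("plane",len(q),len(g),n,m,"theta",np.arctan2(np.hypot(n[0],n[1]),n[2]),"yaw",np.arctan2(n[1],n[0]),q.max(0),q.min(0))
t,p,R,s=pose();print(t,p,np.arctan2(R[1,0],R[0,0]),s["ft_force"],s["joint_pos"])
yaw=-.05;sx=np.array([np.cos(yaw),np.sin(yaw)])
O=np.array([.6125,.1736])
# hinge grill-x from plane: n.(h + 0.03 n - m)=0 , z=.072 (top-camera bias +3 mm added)
th=np.arctan2(np.hypot(n[0],n[1]),n[2])
mm=m+[.003,.003,0]
u=sx@(mm[:2]-O);hx=u+((mm[2]-.072)*np.cos(th)-.03)/np.sin(th);print("hinge grill x",hx)
E
```

```text
plane 2486 2837 [ 0.71400798 -0.05021304  0.69833463] [0.64160812 0.16779346 0.19535309] theta 0.7977281577431096 yaw -0.07021000485092727 [0.72985367 0.27535304 0.2709532 ] [0.56053493 0.06206879 0.11008332]
13.9167 [ 0.56775946 -0.01637876  0.36912411] 1.5236704382621056 [-0.3794545  -0.09811536 -0.62389283] [ 0.25929512  0.18128615 -0.39889507  1.64589815  0.07190803  1.32938196
 -0.19809464]
hinge grill x 0.11064354586522954
```

View pics/w4.png

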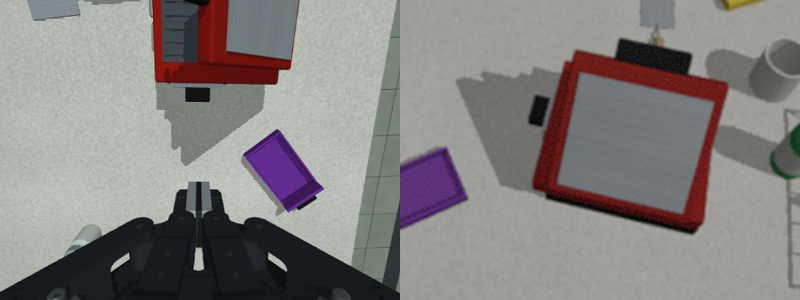

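Only the black grip shows outside the wall (at (197,95) on the left and (538,110) on the right), so the tray is in. The lid is at about 0.8 rad. I'll move the shut fingers over its front part.

Call:
send_rows(
  deltas="32 6.8 0 0;32 6.8 0 0;32 6.8 0 0;32 6.8 0 0;32 6.8 0 0;32 7 0 0;0 0 0 0;0 0 0 0",
)

```text
t: 14.58
tool_pos: [0.6176, 0.1753, 0.3674]
tool_rot: [0.722, 0.691, -0.001, -0.001]
ft_force: [0.7, -0.8, -0.5]
gripper_width: 0.003
grasp_force: 0.0
```

Call:
send_rows(
  deltas="0 0 30 0;0 0 30 0;0 0 25 0;0 0 10 0;0 0 0 0;0 0 0 0",
)

```text
t: 15.08
tool_pos: [0.6185, 0.1724, 0.2748]
tool_rot: [0.724, 0.69, -0.0, -0.0]
ft_force: [0.1, -0.1, 1.5]
gripper_width: 0.004
grasp_force: 0.0
```

Call:
send_rows(
  deltas="0 0 8 0;0 0 8 0;0 0 8 0;0 0 6 0;0 0 0 0",
)

```text
t: 15.5
tool_pos: [0.6178, 0.1727, 0.2428]
tool_rot: [0.724, 0.69, -0.001, -0.0]
ft_force: [-0.8, -0.3, 0.9]
gripper_width: -0.003
grasp_force: 0.0
```

Call:
send_rows(
  deltas="0 -3 4 0;0 -4 4 0;0 -4 4 0;0 -4 4 0;0 -4 4 0;0 -4 4 0;0 0 0 0",
)

```text
t: 16.08
tool_pos: [0.5943, 0.1741, 0.2196]
tool_rot: [0.724, 0.69, -0.0, -0.0]
ft_force: [-0.0, 0.6, 0.3]
gripper_width: 0.001
grasp_force: 0.0
```

```bash
python3 - <<'E'
from h import *
c=robot.read_camera("scene");b=robot.read_camera("wrist")
cv2.imwrite("pics/s5.png",np.hstack([cv2.resize(c["img"][175:385,180:460],(400,300)),cv2.resize(b["img"],(400,300))]))
E
```

View pics/s5.png

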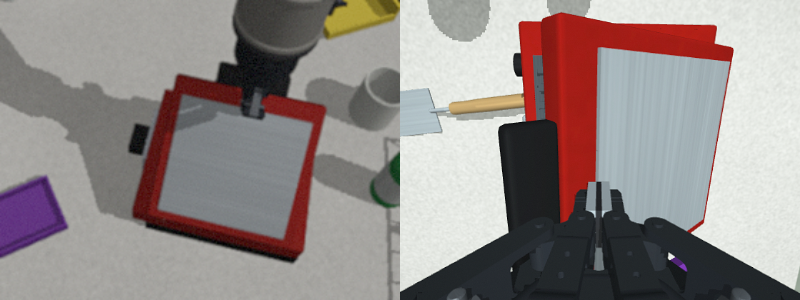

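The fingertips rest on the lid face just inside its front edge (left view (255,105)), and the lid is still up. I'll follow its arc down.

Call:
send_rows(
  deltas="0 -4 5 0;0 -4 5 0;0 -4 5 0;0 -4 5 0;0 -4 5 0;0 -4 5 0",
)

```text
t: 16.68
tool_pos: [0.5709, 0.1753, 0.1898]
tool_rot: [0.724, 0.69, -0.0, -0.0]
ft_force: [-0.9, 1.3, 2.8]
gripper_width: -0.001
grasp_force: 1.2
```

Call:
send_rows(
  deltas="0 -3 5 0;0 -3 5 0;0 -3 6 0;0 -3 6 0;0 -3 6 0;0 -3 5 0",
)

```text
t: 17.18
tool_pos: [0.5531, 0.176, 0.1565]
tool_rot: [0.724, 0.69, -0.0, -0.0]
ft_force: [1.5, 0.7, 0.4]
gripper_width: 0.002
grasp_force: 0.8
```

Call:
send_rows(
  deltas="0 -2 5 0;0 -2 5 0;0 -2 5 0;0 -1 5 0;0 -1 4 0;0 -1 3 0;0 0 0 0",
)

```text
t: 17.77
tool_pos: [0.5441, 0.1764, 0.1296]
tool_rot: [0.724, 0.69, -0.0, -0.0]
ft_force: [-0.2, -0.3, -0.1]
gripper_width: -0.002
grasp_force: 0.0
```

Call:
send_rows(
  deltas="0 -1 4 0;0 -1 4 0;0 0 4 0;0 0 3 0;0 0 0 0",
)

```text
t: 18.18
tool_pos: [0.5423, 0.1765, 0.1146]
tool_rot: [0.724, 0.69, -0.0, -0.0]
ft_force: [-0.1, -0.1, -0.7]
gripper_width: 0.0
grasp_force: 0.0
```

Call:
send_rows(
  deltas="0 0 3 0;0 0 3 0;0 0 3 0;0 0 2 0;0 0 0 0",
)

```text
t: 18.6
tool_pos: [0.5423, 0.1766, 0.1041]
tool_rot: [0.724, 0.69, -0.0, -0.0]
ft_force: [-1.5, 0.5, 0.0]
gripper_width: -0.004
grasp_force: 0.0
```

```bash
cat > lid.py <<'E'
from h import *
c=robot.read_camera("scene");O=np.array([.6125,.1736]);a=-.05
S=np.array([[np.cos(a),np.sin(a)],[-np.sin(a),np.cos(a)]])
vv,uu=np.mgrid[170:400:2,180:460:2]
K=np.array([[c["fx"],0,c["cx"]],[0,c["fy"],c["cy"]],[0,0,1.]])
p=cv2.undistortPoints(np.stack([uu.ravel(),vv.ravel()],1).astype(float)[:,None],K,np.array(c["dist_coeffs"],float))[:,0]
P=(np.c_[p,np.ones(len(p))]*c["range_z"][vv,uu].ravel()[:,None]-np.array(c["t"]))@np.array(c["R"])
g=(P[:,:2]-O)@S.T
for y0 in(-.09,-.06,.06,.09):
    print(y0,[int(1000*np.median(P[k,2])) if (k:=(abs(g[:,1]-y0)<.012)&(abs(g[:,0]-x)<.012)).sum()>3 else None for x in np.arange(-.12,.15,.03)])
t,p,R,s=pose();print(t,p,s["ft_force"],s["joint_pos"].round(2))
E
python3 lid.py
```

```text
-0.09 [None, 104, 105, 104, 104, 103, 104, 100, 2, 0]
-0.06 [None, 105, 107, 106, 105, 105, 105, 101, 4, 0]
0.06 [None, 104, 345, 106, 106, 106, 105, 102, 13, 0]
0.09 [None, 104, 105, 104, 104, 104, 103, 102, 6, 0]
18.65 [0.54251921 0.17657189 0.10422029] [-0.16715494 -0.13251559  0.44847842] [-0.05  0.44 -0.47  1.93  0.27  0.83 -0.71]
```

The lid is flat at about 104 mm, nearly shut. Now I'll press it through the catch.

Call:
send_rows(
  deltas="0 0 2 0;0 0 1 0;0 0 0 0;0 0 0 0",
)

```text
t: 18.98
tool_pos: [0.5428, 0.1767, 0.102]
tool_rot: [0.724, 0.69, 0.0, 0.0]
ft_force: [-4.3, -2.2, 13.1]
gripper_width: -0.006
grasp_force: 6.3
```

Call:
send_rows(
  deltas="0 0 2 0;0 0 1 0;0 0 0 0;0 0 0 0",
)

```text
t: 19.32
tool_pos: [0.543, 0.1767, 0.1015]
tool_rot: [0.724, 0.69, 0.0, 0.001]
ft_force: [-20.5, -8.3, 59.5]
gripper_width: 0.002
grasp_force: 29.5
```

Call:
send_rows(
  deltas="0 0 -5 0;0 0 -20 0;0 0 -35 0;0 0 -35 0;0 0 -35 0;0 0 -35 0;0 0 0 0;0 0 0 0",
)

```text
t: 19.98
tool_pos: [0.5435, 0.1768, 0.2654]
tool_rot: [0.724, 0.69, 0.002, 0.001]
ft_force: [-0.5, 0.5, -0.6]
gripper_width: 0.001
grasp_force: 0.0
```

```bash
python3 lid.py; python3 - <<'E'
from h import *
import pickle
# bystander check (scene, start vs now) and grip position
a=pickle.load(open("w4.pkl","rb"))[1]["img"];c=robot.read_camera("scene");b=c["img"]
a0=pickle.load(open("scene.pkl","rb"))["img"]
hs=lambda i:(i.max(2)<60).astype(np.uint8)
for n,i in(("w4",a),("now",b)):
    m=hs(i)[240:300,255:290];n_,l,st,ce=cv2.connectedComponentsWithStats(m);j=1+st[1:,4].argmax();u,v=ce[j]+[255,240];print(n,st[j],(u,v),world(c,u,v,.015).round(4))
d=cv2.absdiff(a0,b).max(2)
for k,(u,v) in dict(mug=(446,245),jar=(86,232),spat=(360,203),salt=(184,160),soap=(462,295),can=(122,168)).items():
    w=d[v-22:v+22,u-18:u+18];print(k,np.mean(w>40).round(3))
E
```

```text
-0.09 [None, 102, 103, 104, 103, 103, 103, 100, 1, 0]
-0.06 [None, 103, 105, 105, 104, 104, 104, 102, 5, 0]
0.06 [None, 102, 104, 105, 105, 105, 104, 101, 14, 0]
0.09 [None, 101, 103, 103, 103, 103, 103, 101, 12, 1]
20.0333 [0.54271411 0.17641046 0.26368992] [ 0.16975588 -0.44650932 -1.0205023 ] [ 0.    0.27 -0.51  1.78  0.14  1.13 -0.61]
w4 [ 15  22  15  21 209] (np.float64(276.5598086124402), np.float64(272.1531100478469)) [0.5719 0.0201 0.015 ]
now [ 15  22  14  21 206] (np.float64(276.58252427184465), np.float64(272.1116504854369)) [0.5718 0.0201 0.015 ]
mug 0.0
jar 0.0
spat 0.42
salt 0.005
soap 0.0
can 0.041
```

```bash
python3 -c "
from workcell import robot
print(robot.hand_in())"
```

```text
the job is handed in; nothing more can be done
None
```

I pushed the drip tray in until its plate stopped against the grill, then pressed the lid to a hard stop at its shut height, where it stayed after I lifted off. I handed the job in at about 20 s; the hand-in returned no verdict, and the spatula was hidden by the arm in my last bystander check.

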